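# Set a sine plate on a gauge block and hold it seated

## Task

Set up the 100 mm sine plate on the 22 mm gauge block, the thickest of the three lying on the bench: leave the plate raised, lay the block flat on the ledge of the base and slide it in at the open end, where the tapering gap is wide enough, until the middle of the block is under the free roll. Then press the plate down over that roll, gently, until the roll sits on the block, and finish still pressing with about 10 N, without letting go, so that I can tighten the lock nut. Leave the two thinner blocks, the V-block and the bush where they are.

Things in the scene. Friction and masses are not known exactly. Their poses are not given: they have to be found in the camera images.
- sine_base: dark steel base of the sine plate, fixed: 84 (x) x 170 (y) x 16 mm (z). Origin: centre of its underside. Hinge at its +y end: axis along x at y = +60, z = 24 mm; cheeks there reach z = 40. On the +x flank a lock quadrant with a knurled nut (x = 36 to 52, y = -5 to +30, up to z = 75). At its -y end an open ledge, y = -85 to about -45, top at z = 16, in front of the plate's free end
- sine_plate (a joint): angle of the hinged bright steel plate (64 mm wide, 15 thick) over the base, rad: 0 = level, grows as its free (-y) end rises. Stiff hinge: it stays where left; about 3 N down over the free roll lowers it. Two 16 mm rolls under it, one on the hinge axis, one 100 mm from it: clear height under the free roll = 100 mm x sin(angle), 27 to 33 mm at the start. Seated on 22 mm it reads 0.222
- free_roll (a point): centre of the free roll of the plate (steel roll 16 mm in diameter, 64 mm long, along the base's x); moves with the plate. The plate's end face is 8 mm further out (base's -y) and the plate's top 17 mm above this point, square to the plate
- press_spot (a point): point on the plate's flat top just over the free roll (96 mm from the hinge axis), mid-width; z axis square to the plate's top; moves with the plate
- seat (a point): point on the top of the base straight under the free roll as it will be when seated, mid-width; same axes as the base. The middle of the block's footprint belongs here, within about 10 mm along y and 15 mm along x
- block_22_mid (a point): centre of the thickest gauge block: plain steel, 30 x 35 mm and 22 mm thick with a small dark dot on one edge face, 0.18 kg, lying on its wide face. Axes: x along the 30 mm side, z along the 35 mm side (both level), y through the thickness (up)
- block_16_mid (a point): centre of the middle gauge block, 30 x 35 x 16.5 mm, lying likewise, same axes; to be left alone
- block_11_mid (a point): centre of the thinnest gauge block, 30 x 35 x 11 mm, lying likewise, same axes; to be left alone
- block_22: the same 22 mm block (origin at the middle of one 30 x 22 mm face; same axes)
- v_block_a: steel V-block, 45 x 42 x 30 mm high, a bystander; origin: centre of its underside
- bush_a: steel ring bush, 34 mm in diameter, 22 mm high, a bystander; origin: centre of its underside
Mind the look-alikes: they are no part of the job. What is shaped like the block_22 but orange is not meant.

How it is judged:
By the outcome, as a careful person would: the job done as asked, in the order asked, and still so for the second after the job is handed in, while the arm keeps its last pose, push and grip.
It also fails if it takes over 51 s, if anything falls off the work surface, if the arm or the gripper's body presses on something with over 40 N, if the wrist force passes 120 N, or if a joint passes its speed limit or range.

## Robot

A 6-joint arm with a two-finger parallel gripper is mounted at the origin on a cart in front of the work surface, level with it; the furniture and walls round the work are solid. World frame = base frame: x ahead of the robot, y to its left, z up, the work surface at z = 0. Lengths are in m, angles in degrees, forces in N, time in s.
With the tool pointing down it reaches from about 0.375 to 0.9 m from the base axis. Payload 3.1 kg.
Tool frame: the origin (TCP) lies at the very end of the fingers, on their centre line; the grasp point (between the pads) lies behind it (bot.grip_depth is the z of the grasp point in the tool frame, in m); z points along the fingers, y is the direction in which the jaws open and shut (so a half turn about z gives the same grasp; the last joint's range is limited). The gripper opens to 87 mm and grips with 3 to 60 N. Pads are 19 mm wide; open, the fingers measure 117 mm over their backs; the gripper's body (75 mm by 190 mm) begins 51 mm behind the grasp point.
Start: joints at [64.372, 30.224, 82.088, -0, 67.689, -10.227], TCP at [0.166, 0.603, 0.223] pointing down, gripper open.
Joint ranges: [-176.69, 176.69], [-43.24, 126.21], [12.49, 139.97], [-82, 262], [0, 151.66], [-163.58, 163.58]. Speed limits (degrees/s): [159.86, 159.86, 180, 180, 180, 180].

## Interface

Orientations are given as a 3x3 rotation matrix whose columns are the frame's x, y, z axes.
In Python, from rig import bot, vision gives the robot as it stands. The module is installed in compiled form; this text tells all that it offers.
- The arm moves only by the shell command python3 -m jog 'ROWS'. ROWS is JSON, a list of rows, each a list of 3 entries, a list of its own where there are three numbers: the shift along the tool's x, y, z in mm, then the turn, a rotation vector about the tool's x, y, z in degrees, then the closure, from 0 (fully open) to 1 (shut). In form: [[[dx, dy, dz], [wx, wy, wz], fingers], ...]. A call has 1 to 12 rows; each row is the pose to reach, as a shift and turn from the pose commanded when the call began, along the tool's axes at that moment; what a row does not reach only later rows make up. A row lasts 1/12 s, in which the tool goes at most 41.7 mm and 7.16 degrees, less where a joint would pass 70% of its speed; a pose out of reach is approached as far as the arm can. A call with a gripper value outside its range is refused whole. The fingers move at their own pace and stop on an object; the grip force is fixed at half the most. Time passes only in rows, so rows that repeat a pose let the fingers close. It gives the time, the measured TCP pose, the force and the opening at its end, in the units of the state.
- bot.read_state(): the state, without advancing time (a new reading comes with each control period).
- vision.capture(name): name is "side" or "top"; returns the picture (480x640x3 uint8, red, green, blue); there is no depth.
- vision.camera_info(name): a dict with "intrinsics" (3x3 intrinsics, pixels), "camera_from_world" (4x4, takes a point from world to camera coordinates). Camera axes: x right, y up, looking along -z (the intrinsics and any distortion apply to the point x, -y, -z); pixel columns grow to the right and rows downward; lengths in m; the calibration is good to about 2 mm. A picture is of the moment at which its call begins. camera_info takes no time and is no camera call.
- bot.hand_in(): hands the job in, once; it reports no verdict.
The state is a dict: "time_s": time; "joint_positions": joint angles; "qvel": joint speeds; "tau": joint torques, N m; "position": TCP position; "tcp_rot": TCP orientation; "force": force on the tool from outside, world axes, zero at the start; "moment": the same for the moment, N m; "opening": opening from 0.0 (shut) to 1.0 (fully open).
Only numpy, scipy, OpenCV 4.12 (cv2) and the standard library are available. Lean on these libraries where they do the work, as an engineer would, in place of code of your own. Each camera call takes 0.05 s, during which the arm holds its last target. There are 200 camera calls.

## Working session

There is one attempt and no reset: what is moved stays moved. The work goes in short steps, Python scripts to look and compute and a shell command to move; the robot and the scene stay as the last step left them, time stands still between calls to the robot, and variables do not carry over. Pictures are saved under pics/ and viewed, about 8 in all and at most 12, crops included, and the job is handed in when it is done.

```bash
mkdir -p pics
cat > h.py <<'E'
import numpy as np, cv2
from rig import bot, vision
def cap(n,f):
    im=vision.capture(n); cv2.imwrite(f'pics/{f}.png',im[...,::-1]); return im
def ray(n,u,v):
    c=vision.camera_info(n);K=np.array(c["intrinsics"]);T=np.array(c["camera_from_world"])
    d=np.linalg.inv(K)@[u,v,1]; d=np.array([d[0],-d[1],-d[2]])
    R=T[:3,:3]; return -R.T@T[:3,3], R.T@d
def onz(n,u,v,z):
    o,d=ray(n,u,v); return o+d*(z-o[2])/d[2]
def proj(n,p):
    c=vision.camera_info(n);K=np.array(c["intrinsics"]);T=np.array(c["camera_from_world"])
    q=T[:3,:3]@np.array(p)+T[:3,3]; q=K@[q[0],-q[1],-q[2]]; return q[:2]/q[2]
def tri(u1,u2):
    o1,d1=ray('top',*u1);o2,d2=ray('side',*u2)
    s=np.linalg.lstsq(np.c_[d1,-d2],o2-o1,rcond=None)[0]
    a,b=o1+s[0]*d1,o2+s[1]*d2; return (a+b)/2,np.linalg.norm(a-b)
E
python3 - <<'E'
from h import *
cap('top','top0');cap('side','side0')
for n in('top','side'):
    c=vision.camera_info(n);print(c, ray(n,320,240))
s=bot.read_state();print(s,bot.grip_depth)
E
```

```text
{'intrinsics': array([[487.16075999,   0.        , 319.26475952],
       [  0.        , 487.16075999, 241.4123237 ],
       [  0.        ,   0.        ,   1.        ]]), 'camera_from_world': array([[ 2.50022604e-02, -9.99683483e-01,  2.79650266e-03,
         1.87126665e-02],
       [ 9.88831032e-01,  2.51417890e-02,  1.46905008e-01,
        -5.80709554e-01],
       [-1.46928819e-01, -9.07688639e-04,  9.89146652e-01,
        -1.01424007e+00],
       [ 0.00000000e+00,  0.00000000e+00,  0.00000000e+00,
         1.00000000e+00]])} (array([0.42473467, 0.03238621, 1.08848898]), array([ 1.49833265e-01, -5.28181157e-04, -9.88716540e-01]))
{'intrinsics': array([[564.21980879,   0.        , 317.62052697],
       [  0.        , 564.21980879, 236.95889387],
       [  0.        ,   0.        ,   1.        ]]), 'camera_from_world': array([[ 0.99853086,  0.05325151,  0.01001966, -0.57334548],
       [-0.03784803,  0.55310228,  0.8322532 , -0.04202808],
       [ 0.03877684, -0.83140973,  0.55430516, -1.01873149],
       [ 0.        ,  0.        ,  0.        ,  1.        ]])} (array([ 0.61041567, -0.
[... 153 characters left out ...]
1477627e+01,  1.78118320e-03,
        6.76887826e+01, -1.02290667e+01]), 'qvel': array([ 0.012525  , -0.00620077, -0.29561037, -0.01846044,  0.02122243,
       -0.05063331]), 'tau': array([-3.67479552e-04, -4.40984309e+01, -1.77150965e+01,  6.34748535e-02,
        5.33983321e-02, -4.11648102e-05]), 'position': array([0.16566381, 0.60198063, 0.22169432]), 'tcp_rot': array([[-9.64096069e-01,  2.65552360e-01, -8.45244353e-04],
       [ 2.65553455e-01,  9.64094647e-01, -1.69544120e-03],
       [ 3.64667145e-04, -1.85902575e-03, -9.99998206e-01]]), 'force': array([0.06868273, 1.15622078, 0.01966119]), 'moment': array([-0.0185115 ,  0.01615105,  0.0075448 ]), 'opening': 1.0024013538957062} -0.0187
```

View pics/top0.png

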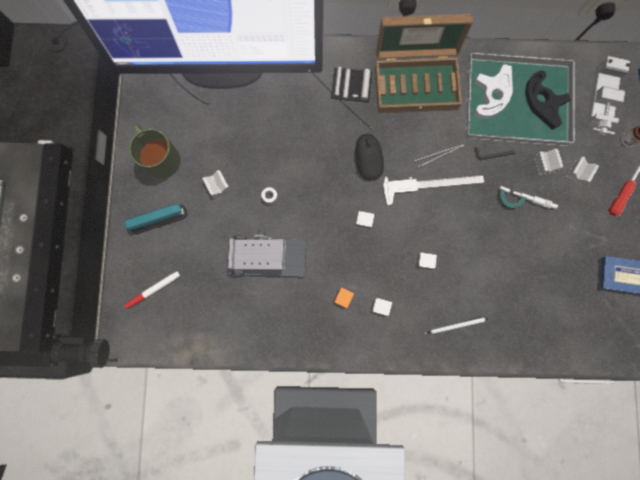

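View pics/side0.png

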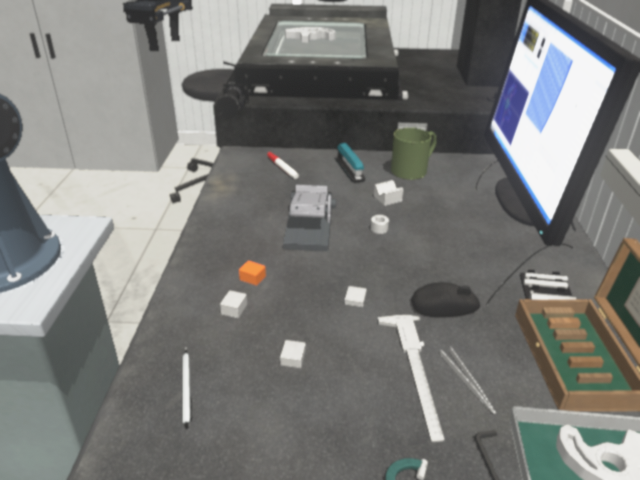

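Top view: the sine plate is at (265,257) with its ledge to the right, towards -y. Candidates for the block are white (366,219), white (428,261), white (382,308) and orange (344,298, excluded). In the side view the white ones are at (355,296), (292,353) and (233,304). I'll check them in a close crop.

Run:
```python
from h import *
t=cv2.imread('pics/top0.png');s=cv2.imread('pics/side0.png')
C=lambda im,u,v,r,z:cv2.resize(im[v-r:v+r,u-r:u+r],(z,z),interpolation=cv2.INTER_CUBIC)
a=np.hstack([C(s,355,296,22,266),C(s,292,353,22,266),C(s,233,304,22,266)])
b=np.hstack([C(t,265,257,45,399),C(s,310,217,45,399)])
b=cv2.resize(b,(798,330))if 0 else b[60:340]
cv2.imwrite('pics/crop1.png',np.vstack([a,b]))
# block masks
for n,im in(('top',t),('side',s)):
    m=cv2.inRange(im,(150,150,150),(255,255,255))
    cs,_=cv2.findContours(m,cv2.RETR_EXTERNAL,cv2.CHAIN_APPROX_NONE)
    for c in cs:
        if 80<cv2.contourArea(c)<900: 
            r=cv2.minAreaRect(c)
            if n=='side' or 340<r[0][0]<450: print(n,cv2.contourArea(c),np.round(r[0],1),np.round(r[1],1),round(r[2],1),
              np.round(onz('top',*r[0],.02),4) if n=='top' else cv2.boundingRect(c))
```

```text
top 219.0 [382.  306.4] [16.7 14.8] 14.0 [ 0.4441 -0.1067  0.02  ]
top 206.5 [427.4 259.9] [16.7 14.1] 8.1 [ 0.5482 -0.2063  0.02  ]
top 196.0 [364.9 218.4] [16.1 13.7] 11.3 [ 0.638  -0.0673  0.02  ]
top 867.0 [433.1 190. ] [ 27.1 100.1] 89.3 [ 0.7072 -0.2202  0.02  ]
top 110.0 [365.7  82.5] [ 5.  27.4] 6.0 [ 0.9605 -0.0656  0.02  ]
side 105.0 [422.3 468.4] [ 7.  19.6] 14.0 (417, 459, 11, 20)
side 88.0 [482.3 395. ] [42.4  5.6] 53.1 (471, 377, 25, 36)
side 413.5 [185.5 387.5] [ 7. 69.] 0.0 (182, 353, 8, 70)
side 506.5 [291.9 352.9] [22.2 26.6] 12.5 (280, 340, 26, 28)
side 179.5 [553. 295.] [ 8. 44.] 90.0 (531, 291, 45, 9)
side 444.5 [231.6 302.6] [21.4 26.7] 20.6 (220, 290, 26, 28)
side 315.0 [355.  295.6] [19.4 18.8] 11.3 (345, 286, 22, 20)
side 332.5 [546.2 279.8] [42.5 11.8] 5.2 (525, 273, 43, 15)
side 237.0 [379.5 224. ] [18. 17.] 90.0 (371, 215, 18, 19)
side 415.0 [389.7 191.7] [23.  25.7] 76.0 (375, 180, 28, 25)
side 151.5 [286.7 167.7] [27.9  6.6] 40.6 (275, 158, 24, 21)
side 554.5 [624. 148.] [72. 30.] 90.0 (609, 112, 31, 73)
side 245.0 [609.8  17.2] [70.5  4.6] 31.6 (579, 0, 61, 38)
```

View pics/crop1.png

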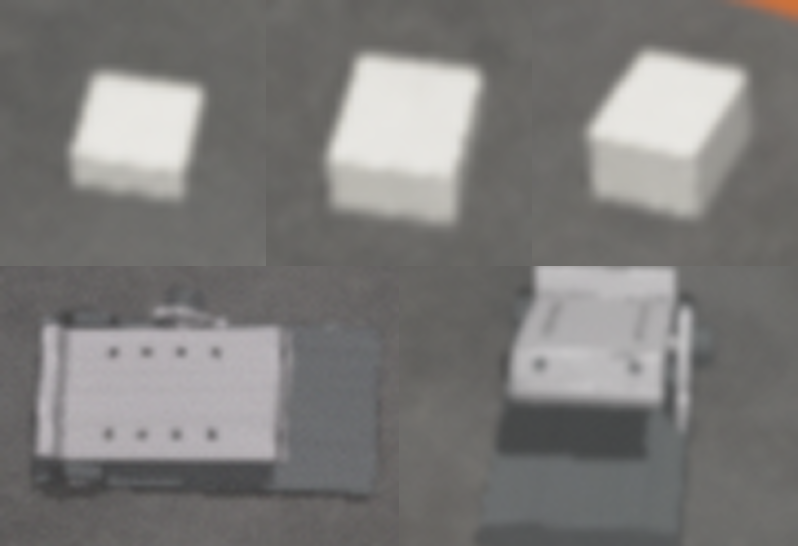

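Third crop, side (233,304) / top (382,306), shows the tallest side face and is plain: that is the 22 mm block. Now I'll measure its pose and the base's.

Run:
```python
from h import *
s=cv2.imread('pics/side0.png');t=cv2.imread('pics/top0.png')
print(s[282:326:3,233,1], s[296,215:255:3,1])
for (u,v,h) in((233,304,.022),(292,353,.0165),(355,296,.011)):
    g=s[v-25:v+25,u-25:u+25,1].copy()
    m=cv2.inRange(g,205,255); c=max(cv2.findContours(m,0,1)[0],key=cv2.contourArea).reshape(-1,2)+[u-25,v-25]
    P=np.array([onz('side',*p,h)[:2] for p in c.astype(float)])
    r=cv2.minAreaRect((P*1000).astype(np.float32)); print('side',np.round(r[0],1),np.round(r[1],1),round(r[2],1))
for (u,v,h) in((382,306,.022),(427,260,.0165),(365,218,.011)):
    g=t[v-20:v+20,u-20:u+20,1]; m=cv2.inRange(g,205,255); c=max(cv2.findContours(m,0,1)[0],key=cv2.contourArea).reshape(-1,2)+[u-20,v-20]
    P=np.array([onz('top',*p,h)[:2] for p in c.astype(float)])
    r=cv2.minAreaRect((P*1000).astype(np.float32)); print('top',np.round(r[0],1),np.round(r[1],1),round(r[2],1))
print('ledge top', [np.round(onz('top',*p,.016),4) for p in((305.7,239.5),(304.6,276.7))])
print('ledge side',[np.round(onz('side',*p,.016),4) for p in((282.8,244),(330,243.8))])
C=lambda im,u,v,r,z:cv2.resize(im[v-r:v+r,u-r:u+r],(z,z),interpolation=cv2.INTER_CUBIC)
f=lambda im:cv2.convertScaleAbs(im,alpha=1.7,beta=-40)
cv2.imwrite('pics/crop2.png',f(np.hstack([C(t,285,257,25,400),C(s,310,222,25,400)])))
```

```text
[107 105 105 188 229 229 230 230 220 183 184 179 112 107 110] [103 106 106 151 227 230 229 229 229 228 180 107 109 112]
side [ 443.9 -106. ] [34.6 28.8] 75.4
side [ 548.8 -207.1] [34.5 28.6] 83.4
side [640.  -67.2] [34.7 28.5] 81.2
top [ 443.9 -106.6] [33.6 28.5] 75.5
top [ 548.2 -207.4] [33.4 28.8] 83.2
top [639.6 -68.3] [33.1 28.4] 79.7
ledge top [array([0.5876, 0.0637, 0.016 ]), array([0.5047, 0.0637, 0.016 ])]
ledge side [array([0.5062, 0.063 , 0.016 ]), array([0.5933, 0.0696, 0.016 ])]
```

View pics/crop2.png

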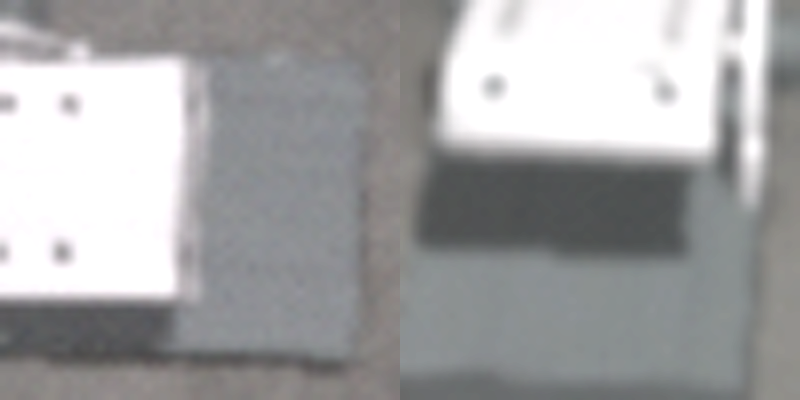

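Run:
```python
from h import *
t=cv2.GaussianBlur(cv2.imread('pics/top0.png'),(3,3),0).astype(float);s=cv2.GaussianBlur(cv2.imread('pics/side0.png'),(3,3),0).astype(float)
# blueness separates base (bluish) from bench
bt=t[...,0]-t[...,2]; bs=s[...,0]-s[...,2]
print('top row258',np.round(bt[258,285:315]).astype(int)); print('top col298',np.round(bt[232:284,298]).astype(int))
def cross(a,th):  # last index above th, subpixel
    i=np.where(a>th)[0][-1]; return i+(a[i]-th)/(a[i]-a[i+1]+1e-9)
th=(np.median(bt[250:268,295:301])+np.median(bt[245:270,312:318]))/2
def fit(pts,cam,z,name,axis):
    P=np.array([onz(cam,*p,z)[:2] for p in pts])*1000
    a,b=(1,0) if axis=='y' else (0,1)
    k=np.polyfit(P[:,b],P[:,a],1); r=P[:,a]-np.polyval(k,P[:,b]); ok=abs(r)<2; k=np.polyfit(P[ok,b],P[ok,a],1)
    print(name,'slope deg',round(np.degrees(np.arctan(k[0])),2),'value at mid',round(np.polyval(k,P[:,b].mean()),1),'at',round(P[:,b].mean(),1),'n',ok.sum(),'rms',r[ok].std().round(2))
fit([(294+cross(bt[v,294:316],th),v) for v in range(243,274)],'top',.016,'ledge end y',axis='y')
fit([(u,260+cross(bt[260:290,u],th)) for u in range(286,302)],'top',.016,'-x flank',axis='x')
fit([(u,255-cross(bt[255:230:-1,u],th)) for u in range(288,302)],'top',.016,'+x flank',axis='x')
# plate end top edge (bright) in top & side
gt=t[...,1]; gs=s[...,1]
E_=[(270+cross(gt[v,270:300],150),v) for v in range(243,266)]
k=np.polyfit([p[1] for p in E_],[p[0] for p in E_],1); print('plate end col at rows 240,268',np.polyval(k,[240,268]))
print('side col 300 g', gs[195:250,305].astype(int)); print('side row 210 g',gs[210,285:345].astype(int))
```

```text
top row258 [ 1  2  3  3  3  2  3  3  4  3  4  4  4  4  3  4  3  3  2  2 -1 -3 -4 -4
 -3 -4 -4 -4 -4 -3]
top col298 [-2 -3 -3 -3 -3 -4 -2  1  3  3  3  4  4  3  3  3  3  4  3  4  4  4  4  4
  4  4  4  4  4  3  4  3  3  3  3  2  4  3  3  4  4  4  4  3  1 -1 -3 -4
 -4 -3 -4 -4]
ledge end y slope deg -0.55 value at mid 64.0 at 546.2 n 31 rms 0.45
-x flank slope deg 1.72 value at mid 504.4 at 88.1 n 16 rms 0.4
+x flank slope deg 1.14 value at mid 589.9 at 88.7 n 14 rms 0.73
plate end col at rows 240,268 [283.05514602 281.00741487]
side col 300 g [172 172 172 172 173 174 174 176 182 189 193 191 188 186 184 184 186 186
 180 163 138 111  89  77  73  73  72  72  72  72  72  73  76  84  95 104
 108 109 109 109 109 109 109 109 108 108 108 108 106 100  93  89  88  88
  91]
side row 210 g [ 99  97  94  94 110 139 162 174 177 178 176 174 175 179 181 182 182 182
 182 183 184 185 186 187 187 186 186 186 186 185 182 177 171 169 174 181
 185 182 168 143 121 117 134 153 153 132 110 101 101 101 101 102 102 103
 103 103 103 103 103 102]
```

```bash
cat >> h.py <<'E'
from scipy.spatial.transform import Rotation as Ro
def down(phi,tilt=0):
    a=np.radians(phi);x=np.array([np.cos(a),np.sin(a),0]);z=np.array([0,0,-1.]);R=np.c_[x,np.cross(z,x),z]
    return R@Ro.from_euler('y',tilt,degrees=True).as_matrix()
def go(p,phi,tilt=0):
    s=bot.read_state();R=s['tcp_rot']
    print('d',np.round(R.T@(np.array(p)-s['position'])*1000,1),'w',np.round(Ro.from_matrix(R.T@down(phi,tilt)).as_rotvec(degrees=True),1))
E
python3 - <<'E'
from h import *
go([.45,.2,.223],75.4); go([.4419,-.114,.12],75.4)
E
```

```text
d [-380.9 -312.    -0.9] w [-0.1  0.1 89.2]
d [-456.5 -616.7  102.7] w [-0.1  0.1 89.2]
```

```bash
python3 -m jog '[[[-381,-312,0],[0,0,7],0],[[-381,-312,0],[0,0,14],0],[[-381,-312,0],[0,0,21],0],[[-381,-312,0],[0,0,28],0],[[-381,-312,0],[0,0,35],0],[[-381,-312,0],[0,0,42],0],[[-381,-312,0],[0,0,49],0],[[-381,-312,0],[0,0,56],0],[[-381,-312,0],[0,0,63],0],[[-381,-312,0],[0,0,70],0],[[-381,-312,0],[0,0,77],0],[[-381,-312,0],[0,0,84],0]]'
python3 -c "
from h import *
print(bot.read_state()['joint_positions'].round(1));go([.4419,-.114,.08],75.4)"
```

```text
time_s: 1.1
position: [0.4516, 0.1981, 0.2224]
tcp_rot: [[0.17, 0.985, 0.0], [0.985, -0.17, -0.0], [-0.0, 0.0, -1.0]]
force: [0.5, 0.9, -1.0]
opening: 1.003
[ 10.7  20.1 100.6  -0.   59.2  20.5]
d [-309.1   43.6  142.5] w [0.  0.  4.8]
```

```bash
python3 -m jog '[[[-309,44,40],[0,0,5],0],[[-309,44,60],[0,0,5],0],[[-309,44,80],[0,0,5],0],[[-309,44,100],[0,0,5],0],[[-309,44,120],[0,0,5],0],[[-309,44,130],[0,0,5],0],[[-309,44,140],[0,0,5],0],[[-309,44,142],[0,0,5],0],[[-309,44,142],[0,0,5],0],[[-309,44,142],[0,0,5],0]]'
python3 - <<'E'
from h import *
cap('top','top1');cap('side','side1');go([.4419,-.114,.004],75.4)
t=cv2.imread('pics/top1.png');s=cv2.imread('pics/side1.png')
C=lambda im,u,v,r,z:cv2.resize(im[v-r:v+r,u-r:u+r],(z,z),interpolation=cv2.INTER_CUBIC)
cv2.imwrite('pics/crop3.png',np.hstack([C(t,382,300,40,400),C(s,233,290,40,400)]))
E
```

```text
time_s: 1.93
position: [0.4427, -0.1141, 0.0782]
tcp_rot: [[0.253, 0.967, -0.003], [0.967, -0.253, 0.001], [0.0, -0.003, -1.0]]
force: [-0.2, 1.1, 0.5]
opening: 0.998
d [-2.8 -0.  76.1] w [-0.1 -0.   0.1]
```

View pics/crop3.png

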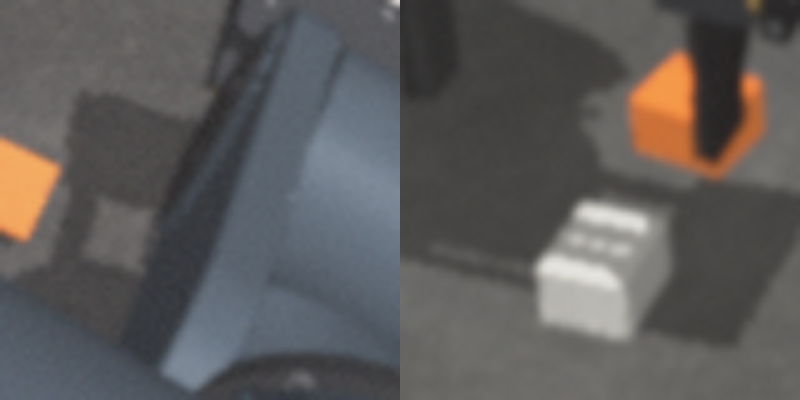

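The crop shows the white block at side (233,300) between the fingers; orange is clear behind it. Descend and grip.

```bash
python3 -m jog '[[[0,0,30],[0,0,0],0],[[0,0,55],[0,0,0],0],[[-1,0,70],[0,0,0],0],[[-1,0,74],[0,0,0],0],[[-1,0,74],[0,0,0],0.5],[[-1,0,74],[0,0,0],0.8],[[-1,0,74],[0,0,0],1],[[-1,0,74],[0,0,0],1],[[-1,0,74],[0,0,0],1],[[-1,0,74],[0,0,0],1],[[-1,0,74],[0,0,0],1],[[-1,0,74],[0,0,0],1]]'
python3 -m jog '[[[0,0,0],[0,0,0],1],[[0,0,0],[0,0,0],1],[[0,0,-10],[0,0,0],1],[[0,0,-30],[0,0,0],1],[[0,0,-60],[0,0,0],1],[[0,0,-90],[0,0,0],1],[[0,0,-90],[0,0,0],1],[[0,0,-90],[0,0,0],1]]'
python3 -c "
from h import *
go([.5475,.084,.09],89);go([.5475,.084,.021],89)"
```

```text
time_s: 3.03
position: [0.4432, -0.1126, 0.0068]
tcp_rot: [[0.249, 0.969, 0.0], [0.969, -0.249, -0.0], [-0.0, 0.0, -1.0]]
force: [-0.4, 0.2, -0.9]
opening: 0.482
time_s: 3.7
position: [0.444, -0.1129, 0.0983]
tcp_rot: [[0.249, 0.969, 0.004], [0.969, -0.249, -0.002], [-0.001, 0.004, -1.0]]
force: [0.3, 0.7, -1.6]
opening: 0.344
d [216.4  51.3   8.3] w [  0.2   0.1 -13.4]
d [216.5  51.   77.3] w [  0.2   0.1 -13.4]
```

Opening 30 mm, so the block is held. Carry it to above the ledge.

```bash
python3 -m jog '[[[40,10,-10],[0,0,-3],1],[[80,20,-10],[0,0,-6],1],[[120,30,-10],[0,0,-10],1],[[160,40,-10],[0,0,-13.5],1],[[190,47,-10],[0,0,-13.5],1],[[205,51,-10],[0,0,-13.5],1],[[209,51,-5],[0,0,-13.5],1],[[209,51,0],[0,0,-13.5],1],[[209,51,0],[0,0,-13.5],1],[[209,51,0],[0,0,-13.5],1]]'
python3 - <<'E'
from h import *
go([.5475,.077,.024],89)
cap('top','top2');s=cap('side','side2')[...,::-1]
C=lambda im,u,v,r,z:cv2.resize(im[v-r:v+r,u-r:u+r],(z,z),interpolation=cv2.INTER_CUBIC)
cv2.imwrite('pics/crop4.png',C(s,310,215,50,500))
E
```

```text
time_s: 4.53
position: [0.5425, 0.0762, 0.0952]
tcp_rot: [[0.017, 1.0, -0.004], [1.0, -0.017, -0.0], [-0.0, -0.004, -1.0]]
force: [-0.2, -0.0, -1.4]
opening: 0.344
d [ 0.9  5.3 71.2] w [-0.2  0.   0. ]
```

View pics/crop4.png

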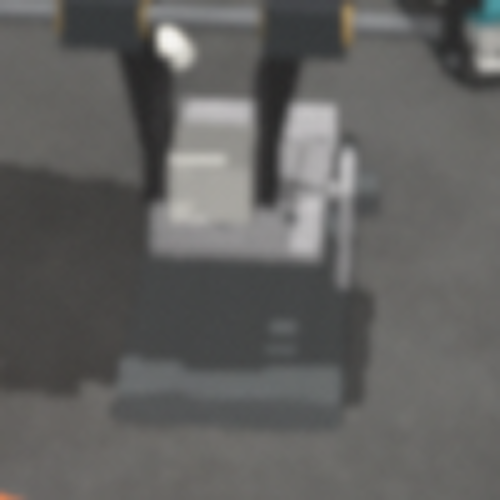

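Block hangs level, square to the base, over the ledge. Lower, watching the force.

```bash
python3 -m jog '[[[1,5,20],[0,0,0],1],[[1,5,40],[0,0,0],1],[[1,5,55],[0,0,0],1],[[1,5,62],[0,0,0],1],[[1,5,64],[0,0,0],1],[[1,5,66],[0,0,0],1],[[1,5,67],[0,0,0],1],[[1,5,68],[0,0,0],1],[[1,5,68],[0,0,0],1]]'
```

```text
time_s: 5.38
position: [0.55, 0.0782, 0.0292]
tcp_rot: [[0.016, 1.0, 0.001], [1.0, -0.016, -0.0], [-0.0, 0.001, -1.0]]
force: [0.4, 0.1, -2.5]
opening: 0.342
```

```bash
python3 -m jog '[[[0,0,1],[0,0,0],1],[[0,0,2],[0,0,0],1],[[0,0,2],[0,0,0],1]]'; python3 -m jog '[[[0,0,1],[0,0,0],1],[[0,0,1.5],[0,0,0],1],[[0,0,1.5],[0,0,0],1]]'
```

```text
time_s: 5.63
position: [0.5495, 0.0783, 0.0267]
tcp_rot: [[0.016, 1.0, 0.0], [1.0, -0.016, -0.0], [-0.0, 0.0, -1.0]]
force: [0.2, 0.4, -1.9]
opening: 0.339
time_s: 5.88
position: [0.5494, 0.0783, 0.025]
tcp_rot: [[0.016, 1.0, -0.0], [1.0, -0.016, 0.0], [0.0, -0.0, -1.0]]
force: [0.3, -0.3, -2.3]
opening: 0.343
```

```bash
python3 -m jog '[[[0,0,1],[0,0,0],1],[[0,0,1],[0,0,0],1],[[0,0,1],[0,0,0],1]]'; python3 -m jog '[[[0,0,1],[0,0,0],1],[[0,0,1],[0,0,0],1],[[0,0,1],[0,0,0],1]]'; python3 -m jog '[[[0,0,1],[0,0,0],1],[[0,0,1],[0,0,0],1],[[0,0,1],[0,0,0],1]]'
```

```text
time_s: 6.13
position: [0.5494, 0.0782, 0.024]
tcp_rot: [[0.016, 1.0, -0.0], [1.0, -0.016, 0.0], [0.0, -0.0, -1.0]]
force: [0.1, 0.9, -1.6]
opening: 0.337
time_s: 6.38
position: [0.5495, 0.0782, 0.023]
tcp_rot: [[0.016, 1.0, -0.0], [1.0, -0.016, -0.0], [-0.0, -0.0, -1.0]]
force: [-0.6, 0.8, -1.5]
opening: 0.34
time_s: 6.63
position: [0.5496, 0.0782, 0.0226]
tcp_rot: [[0.016, 1.0, 0.0], [1.0, -0.016, -0.0], [-0.0, 0.0, -1.0]]
force: [-0.8, -1.0, 4.0]
opening: 0.344
```

Touchdown on the ledge (+4 N). Slide in 7 mm while held, then release and back out.

```bash
python3 -m jog '[[[2,0,0],[0,0,0],1],[[4,0,0],[0,0,0],1],[[6,0,0],[0,0,0],1],[[7,0,0],[0,0,0],1],[[7,0,0],[0,0,0],1],[[7,0,0],[0,0,0],0.6],[[7,0,0],[0,0,0],0.4],[[7,0,0],[0,0,0],0.4],[[7,0,0],[0,0,0],0.4],[[7,0,0],[0,0,0],0.4]]'
python3 -m jog '[[[-5,0,0],[0,0,0],0.4],[[-15,0,0],[0,0,0],0.4],[[-25,0,0],[0,0,0],0.4],[[-31,0,0],[0,0,0],0.4],[[-31,0,0],[0,0,0],0.8],[[-31,0,0],[0,0,0],1],[[-31,0,0],[0,0,0],1],[[-31,0,0],[0,0,0],1],[[-31,0,0],[0,0,0],1],[[-31,0,0],[0,0,0],1],[[-31,0,0],[0,0,0],1],[[-31,0,0],[0,0,0],1]]'
python3 - <<'E'
from h import *
t=cap('top','top3')[...,::-1];s=cap('side','side3')[...,::-1]
C=lambda im,u,v,r,z:cv2.resize(im[v-r:v+r,u-r:u+r],(z,z),interpolation=cv2.INTER_CUBIC)
cv2.imwrite('pics/crop5.png',np.hstack([C(t,285,257,30,400),C(s,310,215,30,400)]))
E
```

```text
time_s: 7.47
position: [0.5493, 0.0854, 0.0217]
tcp_rot: [[0.016, 1.0, -0.001], [1.0, -0.016, 0.0], [0.0, -0.001, -1.0]]
force: [-0.4, -0.1, -0.7]
opening: 0.574
time_s: 8.47
position: [0.5491, 0.0545, 0.022]
tcp_rot: [[0.015, 1.0, -0.0], [1.0, -0.015, 0.0], [0.0, -0.0, -1.0]]
force: [0.4, 0.0, -0.7]
opening: 0.081
```

View pics/crop5.png

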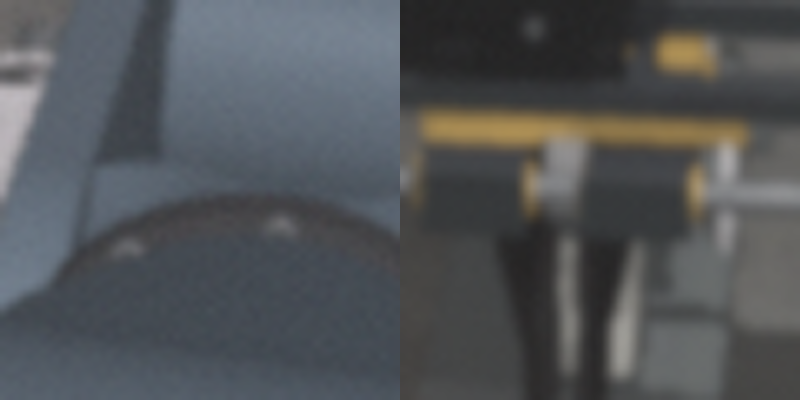

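```bash
python3 -m jog '[[[0,0,1],[0,0,0],1],[[0,0,2.5],[0,0,0],1],[[0,0,2.5],[0,0,0],1],[[3,0,2.5],[0,0,0],1],[[6,0,2.5],[0,0,0],1],[[9,0,2.5],[0,0,0],1],[[12,0,2.5],[0,0,0],1],[[14,0,2.5],[0,0,0],1],[[16,0,2.5],[0,0,0],1],[[18,0,2.5],[0,0,0],1]]'
python3 -m jog '[[[2,0,0],[0,0,0],1],[[4,0,0],[0,0,0],1],[[6,0,0],[0,0,0],1],[[8,0,0],[0,0,0],1],[[9,0,0],[0,0,0],1],[[10,0,0],[0,0,0],1],[[11,0,0],[0,0,0],1],[[12,0,0],[0,0,0],1],[[12,0,0],[0,0,0],1],[[12,0,0],[0,0,0],1]]'
```

```text
time_s: 9.4
position: [0.5494, 0.0725, 0.0196]
tcp_rot: [[0.015, 1.0, -0.0], [1.0, -0.015, -0.0], [-0.0, -0.0, -1.0]]
force: [0.1, -0.7, 0.6]
opening: 0.002
time_s: 10.23
position: [0.5496, 0.0844, 0.0196]
tcp_rot: [[0.016, 1.0, 0.0], [1.0, -0.016, 0.0], [0.0, 0.0, -1.0]]
force: [0.5, -0.4, 0.8]
opening: 0.001
```

```bash
python3 -m jog '[[[-15,0,0],[0,0,0],1],[[-30,0,0],[0,0,0],1],[[-30,0,-40],[0,0,0],1],[[-30,0,-80],[0,0,0],1],[[-10,0,-120],[0,0,0],1],[[20,0,-150],[0,0,0],1],[[50,0,-180],[0,0,0],1],[[70,0,-180],[0,0,0],1],[[70,0,-180],[0,0,0],1]]'
python3 - <<'E'
from h import *
s=cap('side','side4')[...,::-1]
C=lambda im,u,v,r,z:cv2.resize(im[v-r:v+r,u-r:u+r],(z,z),interpolation=cv2.INTER_CUBIC)
cv2.imwrite('pics/crop6.png',C(s,310,215,35,560))
# expected: block rear lower edge for centre at seat
for x in(-15,15):
    for z in(.016,.038): print(x,z,(np.array(proj('side',[.5487+x/1000,.094,z]))-[275,180])*8)
E
```

```text
time_s: 10.98
position: [0.552, 0.1583, 0.2027]
tcp_rot: [[0.012, 1.0, 0.007], [1.0, -0.012, 0.003], [0.003, 0.007, -1.0]]
force: [-0.5, 0.1, 0.1]
opening: 0.002
-15 0.016 [191.83235824 442.64526575]
-15 0.038 [191.05174825 364.16754113]
15 0.016 [318.49323153 447.43813818]
15 0.038 [319.17727124 368.92924938]
```

View pics/crop6.png

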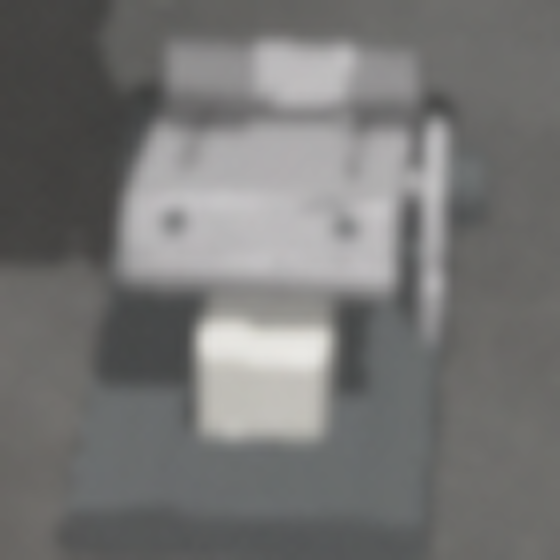

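The block sits under the plate with its rear bottom edge at crop v≈440 (u 198–328), against 445 predicted. Check it relative to the base in this same view.

Run:
```python
from h import *
s=cv2.GaussianBlur(cv2.imread('pics/side4.png'),(3,3),0).astype(float); g=s[...,1]; b=s[...,0]-s[...,2]
print('row 240 g/b',g[240,276:336].astype(int),b[240,276:336].astype(int)); print('col 307 g',g[215:256,307].astype(int)); print('col 320 g',g[225:256,321].astype(int))
o=lambda u,v:np.round(onz('side',275+u/8,180+v/8,.016)*1000,1)[:2]
print('block rear',o(198,440),o(328,442),'ledge',o(62,513),o(430,516),o(246,514), 'flanks at 470', o(75,470),o(432,470))
for v in(200,): pass
print('plate end low edge z~.055', np.round(onz('side',275+255/8,180+288/8,.055)*1000,1))
go([.5495,.118,.10],89)
```

```text
row 240 g/b [102 103 104 104 105 105 104 104 105 108 109 109 109 109 109 109 109 108
 108 107 107 108 108 108 108 108 108 108 108 108 109 108 108 108 108 109
 109 109 108 109 109 109 109 108 108 108 108 109 109 109 107 103 101 103
 107 109 110 110 110 110] [-5 -5 -5 -4 -5 -4 -3 -1  2  3  3  3  3  4  4  4  4  3  3  4  4  4  4  4
  4  3  3  3  2  3  3  3  3  4  3  4  3  4  4  4  4  3  4  4  4  3  4  3
  3  4  3  4  1 -1 -2 -3 -4 -4 -3 -4]
col 307 g [150 140 139 144 154 175 202 221 227 224 213 201 193 191 191 191 191 188
 176 154 129 114 110 109 108 108 109 109 107 101  94  89  87  88  90  95
 101 106 109 110 111]
col 320 g [ 98  97  97  98 102 105 107 107 107 107 107 107 107 107 108 108 108 107
 106 102  97  92  89  89  90  93  99 104 108 108 108]
block rear [535.1  95.2] [565.8  96.5] ledge [506.2  62.6] [591.   67.2] [548.6  65.1] flanks at 470 [507.3  80.6] [590.8  86.3]
plate end low edge z~.055 [548.2 101.3  55. ]
d [-38.2  -1.2 100.9] w [ 0.2 -0.   0.3]
```

Block rear edge is 30–33 mm in from the ledge edge (30 ideal), lateral offset ≈ 2 mm: good. Now go above the press spot, tilted square to the plate.

```bash
python3 -c "
from h import *
go([.5490,.121,.090],89,-12.7); print(down(89,-12.7).round(2))"
```

```text
d [-35.3  -1.8 110.9] w [  0.2 -12.7   0.3]
[[ 0.02  1.   -0.  ]
 [ 0.98 -0.02 -0.22]
 [-0.22  0.   -0.98]]
```

```bash
python3 -m jog '[[[-35,-2,20],[0,-3,0],1],[[-35,-2,50],[0,-6,0],1],[[-35,-2,75],[0,-9,0],1],[[-35,-2,95],[0,-12.7,0],1],[[-35,-2,105],[0,-12.7,0],1],[[-35,-2,110],[0,-12.7,0],1],[[-35,-2,110],[0,-12.7,0],1],[[-35,-2,110],[0,-12.7,0],1]]'
python3 -c "
from h import *
go([.5490,.121,.074],89,-12.7);go([.5490,.119,.0617],89,-12.7)"
```

```text
time_s: 11.7
position: [0.5485, 0.1184, 0.0899]
tcp_rot: [[0.016, 1.0, -0.003], [0.976, -0.017, -0.219], [-0.219, 0.0, -0.976]]
force: [0.2, 0.2, 0.2]
opening: 0.005
d [ 6.   0.4 15. ] w [ 0. -0.  0.]
d [ 6.7  0.4 27.4] w [ 0. -0.  0.]
```

```bash
python3 -m jog '[[[3,0,6],[0,0,0],1],[[5,0,10],[0,0,0],1],[[6,0,13],[0,0,0],1],[[6,0,15],[0,0,0],1],[[6,0,15],[0,0,0],1],[[6,0,15],[0,0,0],1]]'
python3 -m jog '[[[0,0,1],[0,0,0],1],[[0,0,2],[0,0,0],1],[[0,0,3],[0,0,0],1],[[0,0,4],[0,0,0],1],[[0,0,4],[0,0,0],1]]'
```

```text
time_s: 12.2
position: [0.5481, 0.1218, 0.0736]
tcp_rot: [[0.015, 1.0, -0.004], [0.975, -0.016, -0.22], [-0.22, -0.0, -0.976]]
force: [0.4, -0.2, -0.4]
opening: 0.005
time_s: 12.62
position: [0.5482, 0.1209, 0.0698]
tcp_rot: [[0.015, 1.0, -0.003], [0.975, -0.016, -0.22], [-0.22, 0.0, -0.976]]
force: [0.6, 0.3, 1.3]
opening: 0.006
```

```bash
python3 -m jog '[[[0,0,0.5],[0,0,0],1],[[0,0,1],[0,0,0],1],[[0,0,1.5],[0,0,0],1],[[0,0,2],[0,0,0],1],[[0,0,2],[0,0,0],1]]'
```

```text
time_s: 13.03
position: [0.5482, 0.1201, 0.0679]
tcp_rot: [[0.015, 1.0, -0.003], [0.975, -0.016, -0.22], [-0.22, 0.0, -0.975]]
force: [-0.8, -1.6, 4.5]
opening: 0.004
```

```bash
python3 -m jog '[[[0,0,0.5],[0,0,0],1],[[0,0,1],[0,0,0],1],[[0,0,1.5],[0,0,0],1],[[0,0,2],[0,0,0],1],[[0,0,2],[0,0,0],1]]'; python3 -m jog '[[[0,0,0.5],[0,0,0],1],[[0,0,1],[0,0,0],1],[[0,0,1.5],[0,0,0],1],[[0,0,1.5],[0,0,0],1]]'
```

```text
time_s: 13.45
position: [0.5483, 0.12, 0.0657]
tcp_rot: [[0.015, 1.0, -0.003], [0.975, -0.016, -0.22], [-0.22, 0.0, -0.976]]
force: [-0.2, -0.9, 4.0]
opening: 0.003
time_s: 13.78
position: [0.5483, 0.1198, 0.0642]
tcp_rot: [[0.015, 1.0, -0.003], [0.975, -0.016, -0.22], [-0.22, 0.0, -0.976]]
force: [0.6, -0.1, 2.8]
opening: 0.005
```

```bash
python3 -m jog '[[[0,0,0.3],[0,0,0],1],[[0,0,0.7],[0,0,0],1],[[0,0,1],[0,0,0],1],[[0,0,1],[0,0,0],1]]'
```

```text
time_s: 14.12
position: [0.5482, 0.1196, 0.0633]
tcp_rot: [[0.015, 1.0, -0.003], [0.975, -0.016, -0.22], [-0.22, 0.0, -0.976]]
force: [0.5, -1.7, 3.9]
opening: 0.009
```

```bash
for i in 1; do python3 -m jog '[[[0,0,0.3],[0,0,0],1],[[0,0,0.6],[0,0,0],1],[[0,0,0.8],[0,0,0],1],[[0,0,0.8],[0,0,0],1]]'; done; python3 -m jog '[[[0,0,0.3],[0,0,0],1],[[0,0,0.5],[0,0,0],1],[[0,0,0.5],[0,0,0],1]]'
```

```text
time_s: 14.45
position: [0.5482, 0.1194, 0.0625]
tcp_rot: [[0.015, 1.0, -0.003], [0.975, -0.016, -0.22], [-0.22, 0.0, -0.976]]
force: [1.0, -1.3, 3.6]
opening: 0.003
time_s: 14.7
position: [0.5482, 0.1193, 0.0622]
tcp_rot: [[0.015, 1.0, -0.003], [0.975, -0.016, -0.22], [-0.22, 0.0, -0.976]]
force: [0.1, -2.0, 4.3]
opening: 0.006
```

```bash
python3 -m jog '[[[0,0,0.3],[0,0,0],1],[[0,0,0.5],[0,0,0],1],[[0,0,0.5],[0,0,0],1]]'
```

```text
time_s: 14.95
position: [0.5482, 0.1192, 0.0622]
tcp_rot: [[0.016, 1.0, -0.003], [0.975, -0.016, -0.22], [-0.22, 0.0, -0.976]]
force: [-0.2, -0.4, 6.8]
opening: 0.005
```

```bash
python3 -m jog '[[[0,0,0.3],[0,0,0],1],[[0,0,0.3],[0,0,0],1],[[0,0,0.3],[0,0,0],1],[[0,0,0.3],[0,0,0],1]]'
```

```text
time_s: 15.28
position: [0.5482, 0.1192, 0.0621]
tcp_rot: [[0.016, 1.0, -0.003], [0.975, -0.016, -0.22], [-0.22, 0.001, -0.976]]
force: [-0.9, -0.7, 9.3]
opening: 0.007
```

```bash
python3 -m jog '[[[0,0,0.1],[0,0,0],1],[[0,0,0.1],[0,0,0],1],[[0,0,0.1],[0,0,0],1],[[0,0,0.1],[0,0,0],1]]'
python3 - <<'E'
from h import *
F=[]
for i in range(6):
    s=vision.capture('side'); F.append(bot.read_state()['force'])
print(np.mean(F,0).round(2),np.round(np.array(F)[:,2],1))
cv2.imwrite('pics/side5.png',s[...,::-1]); s=s[...,::-1]
cv2.imwrite('pics/crop7.png',cv2.resize(s[180:250,275:345],(560,560),interpolation=cv2.INTER_CUBIC))
E
```

```text
time_s: 15.62
position: [0.5482, 0.1192, 0.0621]
tcp_rot: [[0.016, 1.0, -0.003], [0.975, -0.016, -0.22], [-0.22, 0.001, -0.976]]
force: [-0.3, -0.7, 10.1]
opening: 0.005
[-0.77 -0.4   9.68] [10.2  9.5  8.9  9.7  9.2 10.5]
```

View pics/crop7.png

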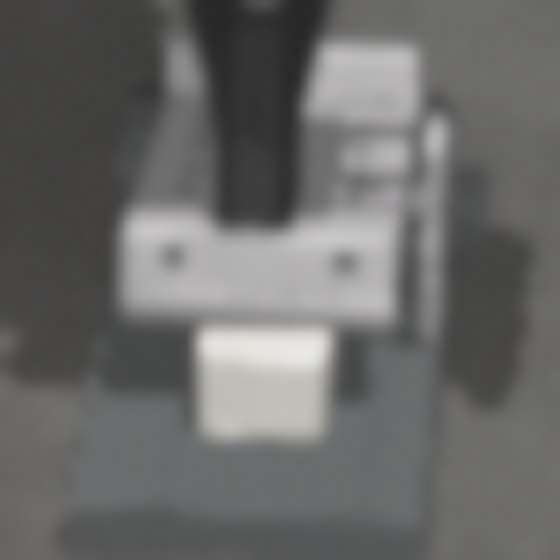

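The plate now rests on the block (lower edge at crop v≈320, block still at u 198–328, v 440), with the fingers on its top over the roll at a steady 9.7 N. Handing in.

```bash
python3 -c "
from rig import bot
bot.hand_in()"
```

```text
the job is handed in; nothing more can be done
```

The sine plate is seated on the 22 mm block, and the arm is still pressing with about 10 N so you can tighten the lock nut.

I picked the block by its side-face height in the images, and the gripper measured it at 30 mm wide. I laid it on the ledge, touching down at about 4 N. I slid it in 7 mm while held, then pushed it home with the closed fingers. The plate went down at 3–4 N until it stopped.

**Last checks**
- **Seating:** the fingertips stopped at z = 62.1 mm (61.7 mm expected when seated). The force then rose with no further travel.
- **Press:** it averaged 9.7 N (readings 8.9 to 10.5 N) when handed in at about 16 s.
- **Block position:** its outer edge was 30 to 33 mm in from the ledge edge (30 mm ideal), depending on how I read the edge. It was about 2 mm off sideways. Both are within tolerance, and it did not move when the plate came down.
- **Bystanders:** I did not go near the two thinner blocks, the V-block or the bush, and I did not take a final measurement of them.

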